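Shoot the index bolt of the seat turntable

ROBOT

A 6-joint arm with a two-finger parallel gripper is mounted at the origin on the work surface. World frame = base frame: x ahead of the robot, y to its left, z up, the work surface at z = 0. Lengths are in m, angles in rad, forces in N, time in s.
With the tool pointing down it reaches from about 0.325 to 0.875 m from the base axis. Payload 4.4 kg.
Tool frame: the origin (TCP) lies at the very end of the fingers, on their centre line; the grasp point (between the pads) lies hold_point_z behind it (hold_point_z is the distance from the TCP to the grasp point, in m); z points along the fingers, y is the line along which they close (so a half turn about z gives the same grasp; the last joint's range is limited). The gripper opens to 85 mm and grips with 20 to 120 N. Pads are 22 mm wide; open, the fingers measure 114 mm over their backs; the gripper's body (76 mm by 85 mm) begins 54 mm behind the grasp point. The pads swing forward as they close: fully open they stand 13 mm farther back than shut.
Start: joints at [-1.47, 0.207, 1.542, -0, 1.393, -0.15], TCP at [0.143, -0.557, 0.208] pointing down, gripper open.
Joint ranges: [-2.73, 2.73], [-0.86, 2.22], [0.23, 2.46], [-1.11, 4.25], [0.08, 2.63], [-2.82, 2.82]. Speed limits (rad/s): [2.79, 2.79, 3.14, 3.14, 3.14, 3.14].

INTERFACE

Orientations are given as a rotation vector (axis times angle).
In Python, from rig import get_obs, camera, close_job, look_for, tip_of, hold_point_z gives the robot as it stands. The module is installed in compiled form; this text tells all that it offers.
- The arm moves only by the shell command python3 -m crank 'ROWS'. ROWS is JSON, a list of rows, each an object with "gripper": the opening, from 0 (shut) to 1 (fully open); "linear": the shift along the tool's x, y, z in m, a list of three; "angular": the turn, a rotation vector about the tool's x, y, z in rad, a list of three. A call has 1 to 10 rows; each row is the pose to reach, as a shift and turn from the pose commanded when the call began, along the tool's axes at that moment; what a row does not reach only later rows make up. A row lasts 1/8 s, in which the tool goes at most 62.5 mm and 10.7 degrees, less where a joint would pass 70% of its speed; a pose out of reach is approached as far as the arm can. A call with a gripper value outside its range is refused whole. The fingers move at their own pace and stop on an object; the grip force is fixed at half the most. Time passes only in rows, so rows that repeat a pose let the fingers close. It gives the time, the measured TCP pose, the force, the opening and the grip force at its end, in the units of the state.
- get_obs(): the state, without advancing time (a new reading comes with each control period).
- camera(name): name is "scene" or "top"; returns a dict with "image" (384x512x3 uint8, red, green, blue), "depth" (384x512 float32, m along the optical axis (not along the pixel's ray), 0 where there is no reading), "fx", "fy", "cx", "cy" (pixels), "rvec" (rotation vector, rad) and "tvec" (3), from world to camera coordinates, as OpenCV has them. Camera axes: x right, y down, z forward; pixel columns grow to the right and rows downward; lengths in m; the calibration is good to about 2 mm. A picture is of the moment at which its call begins.
- close_job(): hands the job in; it is judged then, once.
Trained networks look in a picture, given as the dict that the camera call returned (one of the last four; its "shot" number tells which), for a name from the list of things; names that differ only in an ending like _2 or _b are one class to them, and where a whole thing is asked for, a point or a joint stands for the part that bears it (a point fixed in the world has none). Each returns a list of dicts, best first, with "p" (0 to 1); they miss things now and then, are a little off and sometimes report something else, mostly with a low value. They report only what shows in the picture. A call takes as long as a camera call.
- look_for(target, picture): "centre" ([x, y, z] in m, in world coordinates, good to about 4 mm: the middle of the surface that is visible of it).
- tip_of(target, picture): "centre" ([x, y, z] in m, in world coordinates, good to about 4 mm: a listed point, or the origin of a listed thing).
The state is a dict: "time": time; "joint_positions": joint angles; "qvel": joint speeds; "joint_torque": joint torques, N m; "position": TCP position; "eef_rot": TCP orientation; "force": force on the tool from outside, world axes, zero at the start; "moment": the same for the moment, N m; "gripper_width": opening from 0.0 (shut) to 1.0 (fully open); "grip_force": force on a finger pad.
Only numpy, scipy, OpenCV 4.12 (cv2) and the standard library are available. Lean on these libraries where they do the work, as an engineer would, in place of code of your own. Each camera call takes 0.05 s, during which the arm holds its last target. There are 200 camera calls.

TASK

Lock the upholsterer's turntable: press the bolt unit's spring safety catch (the long steel bar) down with one fingertip and, keeping it down all the way, push the bolt fully home towards the seat with the other fingertip against its upright lug; then let go so that the catch springs back up and locks the bolt. Only press and push, with nothing picked up; do not turn the turntable, and leave the tools and supplies lying about as they are.

Things in the scene. Friction and masses are not known exactly. Their poses are not given: they have to be found in the camera images.
- jig: turntable jig fixed to the bench. Origin on the bench under its steel bolt unit, midway between catch and bolt; x points along the bolt to the turntable (the way the bolt is pushed), y to the left of that, z up. The catch bar lies along x at y = -28 mm, the bolt at y = +28 mm. On the bolt unit nothing but the catch bar and the bolt's lug is higher than 46 mm above the bench
- catch (a joint): spring catch: flat steel press bar; value = how far it is pressed straight down, m: 0 up, 0.010 at its stop. About 3 N starts it, 8 N holds it at the stop; it springs up by itself. Pressed less than 0.005 its tooth blocks the bolt; at 0.006 or more the bolt is free
- catch_pad (a point): centre of the flat top face of the catch bar, which is 100 mm long (along jig x, from -55 to +45 mm) and 26 mm wide; 64 mm above the bench when up, 54 mm at its stop; moves with the bar
- bolt (a joint): round steel bolt; value in m along jig +x: 0 drawn back (start), 0.034 home at its stop, nose at the keeper block on the turntable's rim. About 2 N of friction; stays where left. Toothed underneath: locked while the catch is up. The catch can rise fully at the end only with the bolt beyond 0.0305
- lug_face (a point): on the bolt's upright lug: middle (in y) of the flat face towards jig -x, the face to push, 72 mm above the bench; at jig x = 0 at the start, moves with the bolt. The lug is a plate 26 mm wide (y), 8 mm thick (x), from 42 to 90 mm above the bench; bolt and guides below it reach at most 46 mm
- keeper (a point): mouth of the hole in the steel keeper block (22 x 44 mm, top 49 mm above the bench) on the rim of the wooden turntable (380 mm across, axis at jig x = 310 mm), 36 mm above the bench, in line with the bolt at the start. A round grey stool seat (310 mm across, top 78 mm above the bench) lies upside down on the turntable. It turns stiffly when pushed: leave it as it stands
- tape_roll: roll of paper tape lying flat, 90 mm across, 24 mm high; origin at the centre of its underside. Leave alone
- screwdriver: screwdriver lying on the bench; origin under its middle. Leave alone
- twine_spool: small cork-brown twine spool standing upright, 52 mm across, 47 mm high; origin at the centre of its underside. Leave alone
- staple_box: cardboard box of staples, 90 x 60 x 35 mm; origin at the centre of its underside. Leave alone
- glue_tin: round tin with a blue wrap, 72 mm across, 110 mm high; origin at the centre of its underside. Leave alone
- staple_gun: orange and grey pneumatic staple gun standing on its magazine, about 170 mm long, 85 mm high; origin at the centre of its underside. Leave alone

How it is judged:
On the way, in this order (a step that is already met when the one before it is completed fails the run):
1. the catch is pressed down by a finger (at least 6 mm) with the bolt still drawn back (value of joint catch above 0.006 m and value of joint bolt below 0.004 m and contact force between the fingers and catch above 0.5 N), for 0.1 s.
2. the bolt is home (beyond 30.5 mm) with a finger still holding the catch down (value of joint bolt above 0.0305 m and value of joint catch above 0.0045 m and contact force between the fingers and catch above 0.5 N), for 0.1 s.
At the end, for the whole second after the job is handed in: bolt home (beyond 30.5 of its 34 mm), catch sprung back up (within 2 mm of its top), keeper on the turntable within 6 mm of where it stood (value of joint bolt above 0.0305 m and value of joint catch below 0.002 m and distance of keeper from where it was at the start of the episode below 0.006 m); the robot touches nothing.
It fails at once if the catch is let up while the bolt is part-way (value of joint bolt between 0.006 and 0.028 m and value of joint catch below 0.003 m).
It fails at once if the turntable is turned (distance of keeper from where it was at the start of the episode above 0.015 m).
It fails at once if a tool or supply is lifted, carried or pushed away (20 mm) (distance of any of tape_roll, screwdriver, twine_spool, staple_box, glue_tin, staple_gun from where it was at the start of the episode above 0.02 m).
It also fails if it takes over 34 s, if anything falls off the work surface, if the arm or the gripper's body presses on something with over 40 N, if the wrist force passes 120 N, or if a joint passes its speed limit or range.

## Working session

There is one attempt and no reset: what is moved stays moved. The work goes in short steps, Python scripts to look and compute and a shell command to move; the robot and the scene stay as the last step left them, time stands still between calls to the robot, and variables do not carry over. Pictures are saved under pics/ and viewed, at most 10 in all, crops included, and the job is handed in when it is done.

```bash
mkdir -p pics; cat > h.py <<'E'
import numpy as np, cv2
from rig import *
def unproj(c,u,v):
    R=cv2.Rodrigues(np.array(c["rvec"]))[0]; d=c["depth"][v,u]
    return R.T@(np.array([(u-c["cx"])/c["fx"]*d,(v-c["cy"])/c["fy"]*d,d])-np.array(c["tvec"]))
def cloud(c):
    R=cv2.Rodrigues(np.array(c["rvec"]))[0]; d=c["depth"]; v,u=np.mgrid[:d.shape[0],:d.shape[1]]
    P=np.stack([(u-c["cx"])/c["fx"]*d,(v-c["cy"])/c["fy"]*d,d],-1)-np.array(c["tvec"])
    return P@R
E
python3 - <<'E'
from h import *
ims=[]
for n in("scene","top"):
    c=camera(n); cv2.imwrite(f"pics/{n}0.png",c["image"][:,:,::-1])
    np.savez(f"{n}0.npz",**{k:c[k] for k in c})
    for t in("jig","catch_pad","lug_face","keeper","tape_roll","screwdriver","twine_spool","staple_box","glue_tin","staple_gun"):
        r=tip_of(t,c); print(n,t,[(np.round(x["centre"],3).tolist(),round(x["p"],2)) for x in r[:2]])
o=get_obs(); print({k:np.round(o[k],3) for k in o}, hold_point_z() if callable(hold_point_z) else hold_point_z)
E
```

```text
scene jig [([0.654, -0.001, 0.04], 0.63), ([0.53, 0.007, -0.003], 0.6)]
scene catch_pad [([0.536, 0.029, 0.07], 0.52), ([0.513, -0.016, 0.062], 0.48)]
scene lug_face [([0.462, -0.452, 0.0], 0.71), ([0.539, 0.031, 0.073], 0.51)]
scene keeper [([0.623, 0.143, -0.001], 0.68), ([0.656, -0.001, 0.038], 0.65)]
scene tape_roll [([0.521, 0.162, -0.004], 0.8)]
scene screwdriver [([0.499, -0.15, 0.0], 0.52)]
scene twine_spool [([0.625, 0.138, -0.002], 0.67)]
scene staple_box [([0.534, 0.463, -0.002], 0.62)]
scene glue_tin [([0.392, 0.461, 0.002], 0.61)]
scene staple_gun [([0.46, -0.451, -0.002], 0.62), ([0.519, 0.158, 0.001], 0.17)]
top jig [([0.528, 0.004, -0.0], 0.66)]
top catch_pad [([0.518, -0.022, 0.061], 0.51)]
top lug_face [([0.534, 0.035, 0.07], 0.47), ([0.518, -0.021, 0.064], 0.31)]
top keeper [([0.65, -0.001, 0.036], 0.97)]
top tape_roll [([0.521, 0.158, -0.0], 0.7)]
top screwdriver [([0.49, -0.149, 0.004], 0.48)]
top twine_spool [([0.62, 0.144, -0.001], 0.55)]
top staple_box [([0.532, 0.465, 0.003], 0.91)]
top glue_tin [([0.399, 0.467, -0.0], 0.94)]
top staple_gun [([0.465, -0.449, -0.003], 0.6)]
{'time': np.float64(1.1), 'joint_positions': array([-1.47 ,  0.207,  1.542, -0.   ,  1.394, -0.15 ]), 'qvel': array([ 0.001, -0.001,  0.   ,  0.   , -0.   ,  0.001]), 'joint_torque': array([ 1.0000e-03, -3.8306e+01, -2.9197e+01, -0.0000e+00,  1.0000e-03,
       -0.0000e+00]), 'position': array([ 0.143, -0.557,  0.208]), 'eef_rot': array([-3.117, -0.393,  0.   ]), 'force': array([ 0.775,  0.223, -0.163]), 'moment': array([ 0.03 , -0.007,  0.007]), 'grip_force': np.float64(0.0), 'gripper_width': np.float64(1.002)} 0.0187
```

View pics/scene0.png

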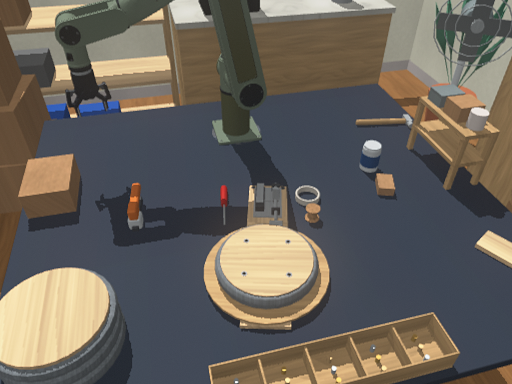

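View pics/top0.png

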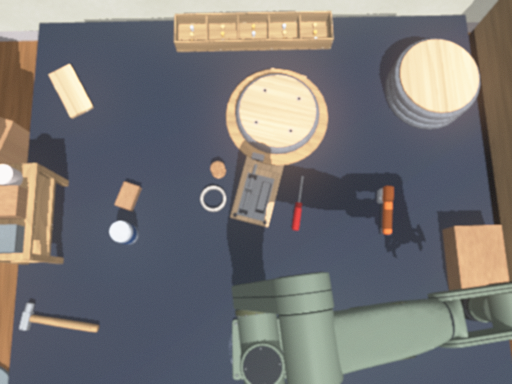

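The scene view shows the bolt unit at about (268,200) and the turntable behind it. In the top view the catch is at about (252,187), the lug at about (262,193), the tape roll and spool sit to the left, and the screwdriver is at about (298,205) to the right. Next I'll refine the jig pose from the saved clouds.

```bash
python3 - <<'E'
from h import *
from scipy.spatial.transform import Rotation as Ro
for n in("scene","top"):
    c=np.load(n+"0.npz"); P=cloud(c); x,y,z=np.moveaxis(P,-1,0)
    roi=(x>.42)&(x<.64)&(y>-.1)&(y<.1)&(c["depth"]>0)
    bar=roi&(z>.058)&(z<.069)&(y<.012); q=P[bar]
    if len(q):
        r=cv2.minAreaRect((q[:,:2]*1000).astype(np.float32)); print(n,"bar",len(q),r,np.median(q[:,2]))
    lug=roi&(z>.083)&(z<.097); q=P[lug]; print("lugtop",len(q),q.mean(0) if len(q) else 0, np.round(q[:,:2],3)[:30].tolist())
    s=(x>.6)&(x<1.1)&(abs(y)<.3)&(z>.07)&(z<.086)&(c["depth"]>0); q=P[s]
    (cc,rr)=cv2.minEnclosingCircle((q[:,:2]*1000).astype(np.float32)); print("seat",cc,rr,np.median(q[:,2]))
    im=c["image"]; v0,u0=(190,257) if n=="top" else (203,268)
    cr=im[v0-45:v0+45,u0-60:u0+60]; cv2.imwrite(f"pics/{n}crop.png",cv2.resize(cr[:,:,::-1],None,fx=5,fy=5,interpolation=cv2.INTER_CUBIC))
R=Ro.from_rotvec(get_obs()["eef_rot"]).as_matrix(); print(R.round(3))
E
```

```text
scene bar 137 ((517.6672973632812, -22.22479248046875), (24.980419158935547, 97.71627807617188), 75.25395202636719) 0.06312283320732588
lugtop 23 [0.54253159 0.02990018 0.08761795] [[0.533, 0.019], [0.538, 0.021], [0.535, 0.026], [0.535, 0.029], [0.54, 0.031], [0.539, 0.035], [0.54, 0.039], [0.542, 0.041], [0.539, 0.017], [0.543, 0.02], [0.542, 0.023], [0.546, 0.026], [0.544, 0.03], [0.546, 0.033], [0.544, 0.037], [0.55, 0.039], [0.541, 0.02], [0.544, 0.027], [0.544, 0.03], [0.546, 0.033], [0.549, 0.036], [0.548, 0.04], [0.55, 0.036]]
seat (828.9290161132812, -82.0211181640625) 149.11048889160156 0.07747918762204137
top bar 180 ((514.104736328125, -21.145183563232422), (25.91195297241211, 99.36457061767578), 74.01895904541016) 0.06318881310936106
lugtop 18 [0.53818737 0.03065278 0.08975298] [[0.544, 0.042], [0.544, 0.038], [0.542, 0.035], [0.539, 0.042], [0.538, 0.038], [0.538, 0.035], [0.54, 0.031], [0.539, 0.028], [0.539, 0.024], [0.54, 0.021], [0.537, 0.038], [0.536, 0.035], [0.537, 0.032], [0.536, 0.028], [0.536, 0.025], [0.536, 0.021], [0.535, 0.018], [0.532, 0.021]]
seat (821.307861328125, -80.6985855102539) 150.61578369140625 0.07656314734768083
[[ 0.969  0.248 -0.   ]
 [ 0.248 -0.969  0.   ]
 [ 0.    -0.    -1.   ]]
```

View pics/topcrop.png

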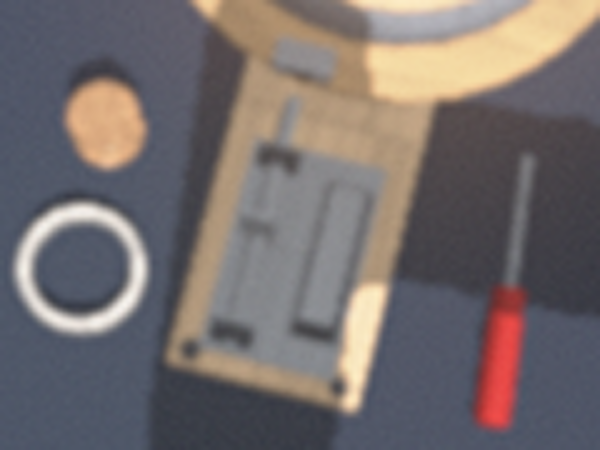

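Jig origin is about (0.528, 0.004) with yaw −15.5°. The bar height, lug and seat-axis distance (309 mm against 310 mm) all agree with that. Next I move above it.

```bash
python3 -m crank '[{"gripper":0.5,"linear":[0.497,-0.457,0.05],"angular":[0,0,0.522]},{"gripper":0.5,"linear":[0.497,-0.457,0.05],"angular":[0,0,0.522]},{"gripper":0.5,"linear":[0.497,-0.457,0.05],"angular":[0,0,0.522]},{"gripper":0.5,"linear":[0.497,-0.457,0.05],"angular":[0,0,0.522]},{"gripper":0.5,"linear":[0.497,-0.457,0.05],"angular":[0,0,0.522]},{"gripper":0.5,"linear":[0.497,-0.457,0.05],"angular":[0,0,0.522]},{"gripper":0.5,"linear":[0.497,-0.457,0.05],"angular":[0,0,0.522]},{"gripper":0.5,"linear":[0.497,-0.457,0.05],"angular":[0,0,0.522]},{"gripper":0.5,"linear":[0.497,-0.457,0.05],"angular":[0,0,0.522]},{"gripper":0.5,"linear":[0.497,-0.457,0.05],"angular":[0,0,0.522]}]'
cat > st.py <<'E'
from h import *
from scipy.spatial.transform import Rotation as Ro
o=get_obs(); R=Ro.from_rotvec(o["eef_rot"]).as_matrix(); p=np.array(o["position"])
a=np.deg2rad(-15.5); J=np.array([[np.cos(a),-np.sin(a),0],[np.sin(a),np.cos(a),0],[0,0,1]]); o0=np.array([.5283,.004,0])
print("t",o["time"],"jig pos mm",((p-o0)@J*1000).round(1),"force jig",(np.array(o["force"])@J).round(1),"moment jig",(np.array(o["moment"])@J).round(2),"w",round(float(o["gripper_width"]),3))
print("tool axes in jig:\n",(J.T@R).round(3)); 
E
python3 st.py
```

```text
time: 2.35
position: [0.4836, -0.0326, 0.1618]
eef_rot: [3.112, -0.424, 0.002]
force: [1.9, -0.9, 0.8]
gripper_width: 0.504
grip_force: 0.0
t 2.35 jig pos mm [-33.3 -47.2 161.8] force jig [ 2.1 -0.4  0.8] moment jig [ 0.05 -0.04 -0.01] w 0.504
tool axes in jig:
 [[ 1.    -0.     0.001]
 [-0.    -1.    -0.   ]
 [ 0.001  0.    -1.   ]]
```

```bash
python3 -m crank '[{"gripper":0.5,"linear":[0.015,-0.047,0.03],"angular":[0,0,0]},{"gripper":0.5,"linear":[0.015,-0.047,0.03],"angular":[0,0,0]},{"gripper":0.5,"linear":[0.015,-0.047,0.03],"angular":[0,0,0]},{"gripper":0.5,"linear":[0.015,-0.047,0.03],"angular":[0,0,0]}]'
python3 st.py
python3 - <<'E'
from h import *
c=camera("top"); np.savez("top1.npz",**c)
P=cloud(c); x,y,z=np.moveaxis(P,-1,0)
s=camera("scene"); np.savez("scene1.npz",**s)
im=s["image"][130:250,190:340]; cv2.imwrite("pics/s1.png",cv2.resize(im[:,:,::-1],(750,600),interpolation=cv2.INTER_CUBIC))
E
```

```text
time: 2.85
position: [0.5098, 0.0056, 0.1324]
eef_rot: [3.112, -0.427, 0.003]
force: [-0.7, -0.8, -0.5]
gripper_width: 0.497
grip_force: 0.0
t 2.85 jig pos mm [-18.3  -3.4 132.4] force jig [-0.5 -0.9 -0.5] moment jig [-0.02  0.07  0.04] w 0.497
tool axes in jig:
 [[ 1.    -0.002  0.002]
 [-0.002 -1.    -0.   ]
 [ 0.002  0.    -1.   ]]
```

View pics/s1.png

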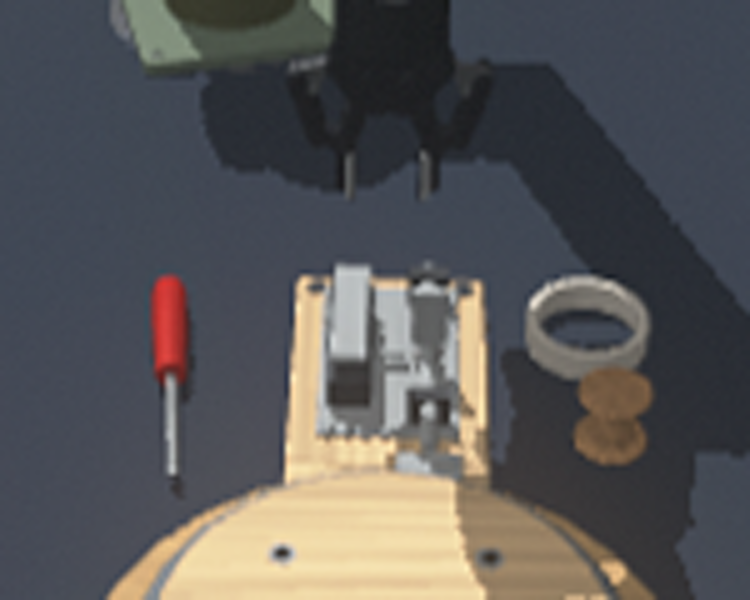

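The fingers (crop columns 345 and 430) line up with the catch bar (350) and the lug (430). Next I descend to just above the bar and correct y by 3 mm.

```bash
python3 - <<'E'
from h import *
a=np.deg2rad(-15.5); J=np.array([[np.cos(a),-np.sin(a),0],[np.sin(a),np.cos(a),0],[0,0,1]])
s=np.load("scene1.npz"); P=(cloud(s)-[.5283,.004,0])@J*1000; q=P[(abs(P[...,0]+18)<40)&(abs(P[...,1])<60)&(P[...,2]>108)&(P[...,2]<165)]
for lo in range(110,165,8):
    m=q[(q[:,2]>=lo)&(q[:,2]<lo+8)]; 
    if len(m): 
        l=m[m[:,1]<-3];r=m[m[:,1]>-3]; print(lo,[(len(k),k.min(0).round(),k.max(0).round()) for k in(l,r) if len(k)])
E
python3 -m crank '[{"gripper":0.5,"linear":[0,-0.003,0.03],"angular":[0,0,0]},{"gripper":0.5,"linear":[0,-0.003,0.058],"angular":[0,0,0]},{"gripper":0.5,"linear":[0,-0.003,0.058],"angular":[0,0,0]},{"gripper":0.5,"linear":[0,-0.003,0.058],"angular":[0,0,0]}]'
python3 st.py
```

```text
158 [(2, array([-11., -34., 163.]), array([ -7., -30., 164.])), (4, array([-14.,  20., 158.]), array([ -7.,  27., 164.]))]
time: 3.45
position: [0.5112, 0.009, 0.0747]
eef_rot: [3.113, -0.426, 0.003]
force: [1.3, 0.1, -0.7]
gripper_width: 0.503
grip_force: 0.0
t 3.45 jig pos mm [-17.8   0.3  74.7] force jig [ 1.2  0.4 -0.7] moment jig [-0.01  0.01  0.03] w 0.503
tool axes in jig:
 [[ 1.    -0.002  0.002]
 [-0.002 -1.     0.   ]
 [ 0.002 -0.    -1.   ]]
```

```bash
python3 -m crank '[{"gripper":0.5,"linear":[0,0,0.008],"angular":[0,0,0]},{"gripper":0.5,"linear":[0,0,0.008],"angular":[0,0,0]}]'; python3 st.py
python3 -m crank '[{"gripper":0.5,"linear":[0,0,0.004],"angular":[0,0,0]},{"gripper":0.5,"linear":[0,0,0.004],"angular":[0,0,0]}]'; python3 st.py
```

```text
time: 3.7
position: [0.5103, 0.0096, 0.0656]
eef_rot: [-3.113, 0.425, -0.0]
force: [0.2, 0.2, 0.4]
gripper_width: 0.501
grip_force: 0.0
t 3.7 jig pos mm [-18.9   0.6  65.6] force jig [0.1 0.2 0.4] moment jig [-0.02  0.05  0.03] w 0.501
tool axes in jig:
 [[ 1.    -0.001  0.   ]
 [-0.001 -1.     0.   ]
 [ 0.    -0.    -1.   ]]
time: 3.95
position: [0.51, 0.0098, 0.0612]
eef_rot: [-3.113, 0.425, 0.001]
force: [-0.1, 0.1, 0.4]
gripper_width: 0.502
grip_force: 0.0
t 3.95 jig pos mm [-19.2   0.7  61.2] force jig [-0.1  0.1  0.4] moment jig [-0.04  0.05 -0.01] w 0.502
tool axes in jig:
 [[ 1.    -0.001 -0.001]
 [-0.001 -1.    -0.   ]
 [-0.001  0.    -1.   ]]
```

```bash
python3 -m crank '[{"gripper":0.5,"linear":[0,0,0.003],"angular":[0,0,0]},{"gripper":0.5,"linear":[0,0,0.003],"angular":[0,0,0]}]'; python3 st.py|head -1
python3 -m crank '[{"gripper":0.5,"linear":[0,0,0.003],"angular":[0,0,0]},{"gripper":0.5,"linear":[0,0,0.003],"angular":[0,0,0]}]'; python3 st.py|head -1
```

```text
time: 4.2
position: [0.51, 0.0097, 0.0581]
eef_rot: [-3.113, 0.425, 0.001]
force: [-0.8, -0.4, 0.1]
gripper_width: 0.501
grip_force: 0.0
t 4.2 jig pos mm [-19.2   0.7  58.1] force jig [-0.7 -0.6  0.1] moment jig [-0.04  0.04  0.01] w 0.501
time: 4.45
position: [0.51, 0.0097, 0.0551]
eef_rot: [-3.113, 0.425, 0.001]
force: [0.2, 0.2, -0.1]
gripper_width: 0.503
grip_force: 0.0
t 4.45 jig pos mm [-19.2   0.6  55.1] force jig [ 0.1  0.2 -0.1] moment jig [-0.03  0.02 -0.01] w 0.503
```

```bash
python3 -m crank '[{"gripper":0.5,"linear":[0,0,0.003],"angular":[0,0,0]},{"gripper":0.5,"linear":[0,0,0.003],"angular":[0,0,0]}]'; python3 st.py|head -1
python3 - <<'E'
from h import *
s=camera("scene"); np.savez("scene2.npz",**s)
im=s["image"][150:240,210:330]; cv2.imwrite("pics/s2.png",cv2.resize(im[:,:,::-1],(800,600),interpolation=cv2.INTER_CUBIC))
E
```

```text
time: 4.7
position: [0.51, 0.0097, 0.0521]
eef_rot: [-3.113, 0.425, 0.001]
force: [0.2, -0.2, -0.9]
gripper_width: 0.503
grip_force: 0.0
t 4.7 jig pos mm [-19.2   0.6  52.1] force jig [ 0.3 -0.1 -0.9] moment jig [-0.02  0.04 -0.01] w 0.503
```

View pics/s2.png

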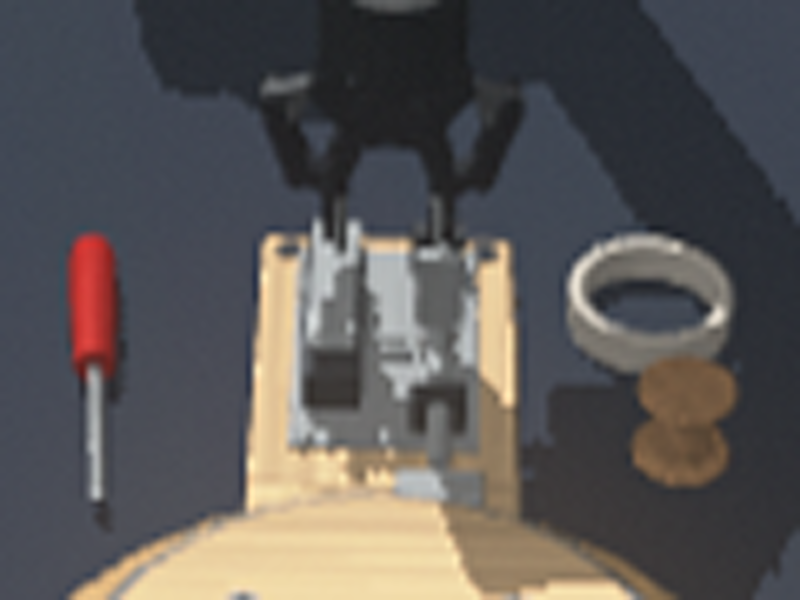

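The left finger is over the bar (about (335,240)) and the right finger is behind the lug (about (437,235)). I keep going down.

```bash
python3 -m crank '[{"gripper":0.5,"linear":[0,0,0.003],"angular":[0,0,0]},{"gripper":0.5,"linear":[0,0,0.003],"angular":[0,0,0]}]'; python3 st.py|head -1
```

```text
time: 5.0
position: [0.51, 0.0097, 0.0491]
eef_rot: [-3.113, 0.425, 0.001]
force: [0.4, 0.0, 0.4]
gripper_width: 0.502
grip_force: 0.0
t 5.0 jig pos mm [-19.2   0.6  49.1] force jig [0.3 0.1 0.4] moment jig [ 0.01 -0.    0.01] w 0.502
```

```bash
python3 - <<'E'
from h import *
a=np.deg2rad(-15.5); J=np.array([[np.cos(a),-np.sin(a),0],[np.sin(a),np.cos(a),0],[0,0,1]])
s=camera("scene")
P=(cloud(s)-[.5283,.004,0])@J*1000
x,y,z=np.moveaxis(P,-1,0)
for x0 in range(-60,60,10):
    m=(x>=x0)&(x<x0+10)&(abs(y+28)<9)&(z>40)&(z<75); print(x0,m.sum(),np.median(z[m]).round(1) if m.any() else None)
# finger profile columns
for v in range(160,196,2):
    print(v,[(u,*P[v,u].round().astype(int)) for u in range(256,282,2) if abs(P[v,u,0])<60 and P[v,u,2]>50])
im=s["image"][150:240,210:330]; cv2.imwrite("pics/s3.png",cv2.resize(im[:,:,::-1],(800,600),interpolation=cv2.INTER_CUBIC))
E
```

```text
-60 1 60.3
-50 1 64.5
-40 4 62.1
-30 6 64.5
-20 9 62.7
-10 10 63.9
0 12 62.9
10 10 64.4
20 9 62.4
30 18 59.4
40 22 46.9
50 4 42.6
160 [(258, np.int64(0), np.int64(-34), np.int64(205)), (260, np.int64(8), np.int64(-27), np.int64(211)), (262, np.int64(15), np.int64(-21), np.int64(216)), (264, np.int64(14), np.int64(-14), np.int64(216)), (266, np.int64(18), np.int64(-8), np.int64(219)), (268, np.int64(16), np.int64(-1), np.int64(217)), (270, np.int64(22), np.int64(5), np.int64(222)), (272, np.int64(17), np.int64(12), np.int64(219)), (274, np.int64(15), np.int64(19), np.int64(217)), (276, np.int64(13), np.int64(25), np.int64(216)), (278, np.int64(-2), np.int64(32), np.int64(205))]
162 [(256, np.int64(-21), np.int64(-41), np.int64(181)), (258, np.int64(-5), np.int64(-34), np.int64(193)), (260, np.int64(5), np.int64(-27), np.int64(201)), (262, np.int64(13), np.int64(-20), np.int64(207)), (264, np.int64(18), np.int64(-14), np.int64(211)), (266, np.int64(18), np.int64(-7), np.int64(211)), (268, np.int64(20), np.int64(-1), np.int64(212)), (270, np.int64(20), np.int64(6), np.int64(213)), (272,
[... 5836 characters left out ...]
p.int64(60)), (260, np.int64(-7), np.int64(-26), np.int64(61)), (262, np.int64(-4), np.int64(-19), np.int64(64)), (272, np.int64(6), np.int64(16), np.int64(73)), (274, np.int64(4), np.int64(23), np.int64(72)), (276, np.int64(8), np.int64(30), np.int64(75)), (278, np.int64(12), np.int64(37), np.int64(79))]
194 [(256, np.int64(3), np.int64(-40), np.int64(60)), (258, np.int64(4), np.int64(-33), np.int64(61)), (260, np.int64(6), np.int64(-26), np.int64(63)), (262, np.int64(10), np.int64(-19), np.int64(66)), (272, np.int64(8), np.int64(16), np.int64(66)), (274, np.int64(4), np.int64(23), np.int64(62)), (276, np.int64(6), np.int64(30), np.int64(64)), (278, np.int64(7), np.int64(37), np.int64(65))]
```

The cloud shows the bar still up at 63–64 mm and the fingers at y of about −30 and +26. The tips are still a few mm above the bar, so I continue down.

```bash
python3 -m crank '[{"gripper":0.5,"linear":[0,0,0.003],"angular":[0,0,0]},{"gripper":0.5,"linear":[0,0,0.003],"angular":[0,0,0]}]'; python3 st.py|head -1
```

```text
time: 5.3
position: [0.51, 0.0097, 0.0461]
eef_rot: [-3.113, 0.425, 0.001]
force: [-0.1, 1.2, 0.5]
gripper_width: 0.501
grip_force: 0.0
t 5.3 jig pos mm [-19.2   0.7  46.1] force jig [-0.4  1.1  0.5] moment jig [ 0.03 -0.   -0.01] w 0.501
```

```bash
python3 -m crank '[{"gripper":0.5,"linear":[0,0,0.003],"angular":[0,0,0]},{"gripper":0.5,"linear":[0,0,0.003],"angular":[0,0,0]}]'; python3 st.py|head -1
```

```text
time: 5.55
position: [0.51, 0.0098, 0.0431]
eef_rot: [-3.113, 0.425, 0.001]
force: [-0.7, -0.1, 0.1]
gripper_width: 0.5
grip_force: 0.0
t 5.55 jig pos mm [-19.2   0.6  43.1] force jig [-0.7 -0.3  0.1] moment jig [-0.01  0.    0.04] w 0.5
```

```bash
python3 - <<'E'
from h import *
a=np.deg2rad(-15.5); J=np.array([[np.cos(a),-np.sin(a),0],[np.sin(a),np.cos(a),0],[0,0,1]])
s=camera("scene"); np.savez("scene3.npz",**s)
P=(cloud(s)-[.5283,.004,0])@J*1000
for v in range(180,206):
    print(v,[(u,*P[v,u].round().astype(int).tolist()) for u in (256,258,259,260,261,262,264)])
im=s["image"][165:225,230:310]; cv2.imwrite("pics/s4.png",cv2.resize(im[:,:,::-1],(800,600),interpolation=cv2.INTER_NEAREST))
E
```

```text
180 [(256, -10, -41, 112), (258, -10, -34, 112), (259, -3, -30, 119), (260, -7, -27, 115), (261, -4, -23, 118), (262, -154, -21, -1), (264, -153, -13, -1)]
181 [(256, -145, -44, 1), (258, -5, -34, 113), (259, 1141, -12, 1028), (260, -7, -27, 111), (261, -10, -23, 109), (262, -148, -21, -1), (264, -146, -13, 0)]
182 [(256, -135, -44, 4), (258, -9, -34, 104), (259, -9, -30, 104), (260, -5, -27, 108), (261, -12, -23, 102), (262, -141, -21, -1), (264, -142, -13, -2)]
183 [(256, -136, -44, -3), (258, -11, -34, 98), (259, -14, -30, 96), (260, -11, -27, 99), (261, -8, -23, 101), (262, -135, -20, -1), (264, -129, -13, 4)]
184 [(256, -125, -43, 2), (258, -6, -34, 98), (259, -7, -30, 98), (260, -5, -27, 99), (261, -8, -23, 97), (262, -54, -20, 60), (264, -130, -13, -2)]
185 [(256, -124, -43, -2), (258, -11, -34, 90), (259, -8, -30, 93), (260, -10, -27, 90), (261, -6, -23, 94), (262, -42, -20, 65), (264, -121, -13, 1)]
186 [(256, -94, -43, 17), (258, -12, -34, 84), (259, -9, -30, 87), (260, -6, -27, 89), (261, -7, -23, 89), (262, -36, -20, 65), (264, -100, -13, 12)]
187 [(256, -55, -42, 45), (2
[... 2047 characters left out ...]
), (258, 41, -32, 61), (259, 46, -29, 65), (260, 41, -25, 60), (261, 44, -22, 63), (262, 46, -18, 66), (264, 2, -12, 27)]
202 [(256, 45, -39, 59), (258, 46, -32, 60), (259, 41, -29, 56), (260, 46, -25, 61), (261, 43, -22, 58), (262, 47, -18, 62), (264, 3, -12, 23)]
203 [(256, 36, -39, 46), (258, 33, -32, 44), (259, 34, -29, 45), (260, 29, -25, 41), (261, 35, -22, 46), (262, 30, -18, 42), (264, -1, -11, 15)]
204 [(256, 37, -39, 43), (258, 35, -32, 42), (259, 41, -29, 47), (260, 35, -25, 41), (261, 40, -22, 47), (262, 33, -18, 40), (264, 12, -11, 21)]
205 [(256, 48, -39, 48), (258, 47, -32, 47), (259, 43, -29, 44), (260, 45, -25, 46), (261, 42, -22, 43), (262, 41, -18, 43), (264, 15, -11, 19)]
```

View pics/s4.png

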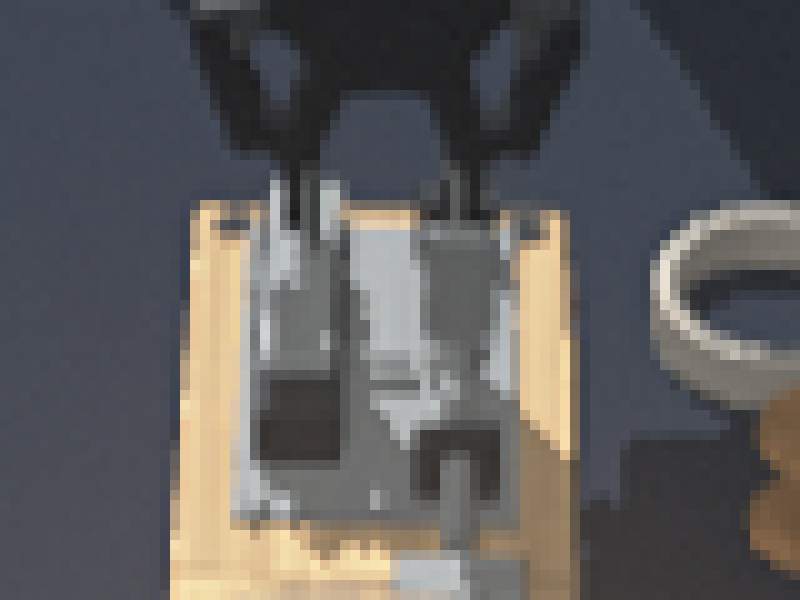

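The fingertip bottom is near row 189.5 and the bar directly under it would appear near row 191.5, so there is still a gap. I continue in small steps on force.

```bash
python3 -m crank '[{"gripper":0.5,"linear":[0,0,0.003],"angular":[0,0,0]},{"gripper":0.5,"linear":[0,0,0.003],"angular":[0,0,0]}]'; python3 st.py|head -1
```

```text
time: 5.85
position: [0.51, 0.0097, 0.0401]
eef_rot: [-3.113, 0.425, 0.001]
force: [-0.1, -0.7, -0.1]
gripper_width: 0.497
grip_force: 0.0
t 5.85 jig pos mm [-19.1   0.6  40.1] force jig [ 0.1 -0.7 -0.1] moment jig [ 0.02 -0.02  0.02] w 0.497
```

```bash
python3 -m crank '[{"gripper":0.5,"linear":[0,0,0.003],"angular":[0,0,0]},{"gripper":0.5,"linear":[0,0,0.003],"angular":[0,0,0]}]'; python3 st.py|head -1
```

```text
time: 6.1
position: [0.5106, 0.0096, 0.0376]
eef_rot: [-3.113, 0.425, -0.001]
force: [-0.0, -0.7, 2.8]
gripper_width: 0.502
grip_force: 1.2
t 6.1 jig pos mm [-18.6   0.7  37.6] force jig [ 0.2 -0.6  2.8] moment jig [-0.01  0.11 -0.  ] w 0.502
```

```bash
python3 -m crank '[{"gripper":0.5,"linear":[0,0,0.003],"angular":[0,0,0]},{"gripper":0.5,"linear":[0,0,0.003],"angular":[0,0,0]}]'; python3 st.py|head -1
python3 - <<'E'
from h import *
a=np.deg2rad(-15.5); J=np.array([[np.cos(a),-np.sin(a),0],[np.sin(a),np.cos(a),0],[0,0,1]])
s=camera("scene")
P=(cloud(s)-[.5283,.004,0])@J*1000
x,y,z=np.moveaxis(P,-1,0)
m=(x>5)&(x<40)&(abs(y+28)<9)&(z>45)&(z<75); print("bar z",m.sum(),z[m].mean())
for v in range(184,194): print(v,[(u,*P[v,u].round().astype(int).tolist()) for u in (259,260,261)])
im=s["image"][165:225,230:310]; cv2.imwrite("pics/s5.png",cv2.resize(im[:,:,::-1],(800,600),interpolation=cv2.INTER_NEAREST))
E
```

```text
time: 6.35
position: [0.5107, 0.0096, 0.0347]
eef_rot: [3.113, -0.425, 0.001]
force: [-0.9, -0.1, 4.7]
gripper_width: 0.502
grip_force: 2.0
t 6.35 jig pos mm [-18.5   0.7  34.7] force jig [-0.8 -0.3  4.7] moment jig [-0.07  0.06 -0.04] w 0.502
bar z 35 58.035470255969805
184 [(259, -12, -30, 94), (260, -6, -27, 98), (261, -6, -23, 98)]
185 [(259, -14, -30, 87), (260, -6, -27, 94), (261, -11, -23, 90)]
186 [(259, -13, -30, 83), (260, -3, -26, 92), (261, -5, -23, 90)]
187 [(259, -12, -30, 80), (260, -9, -27, 82), (261, -2, -23, 88)]
188 [(259, -14, -30, 73), (260, -10, -26, 77), (261, -9, -23, 78)]
189 [(259, -16, -30, 67), (260, -6, -26, 76), (261, -5, -23, 77)]
190 [(259, -12, -30, 66), (260, -4, -26, 72), (261, -7, -23, 71)]
191 [(259, -10, -30, 63), (260, -7, -26, 66), (261, -2, -23, 70)]
192 [(259, -8, -30, 60), (260, -6, -26, 62), (261, -6, -23, 62)]
193 [(259, -5, -30, 58), (260, -1, -26, 62), (261, 0, -23, 63)]
```

View pics/s5.png

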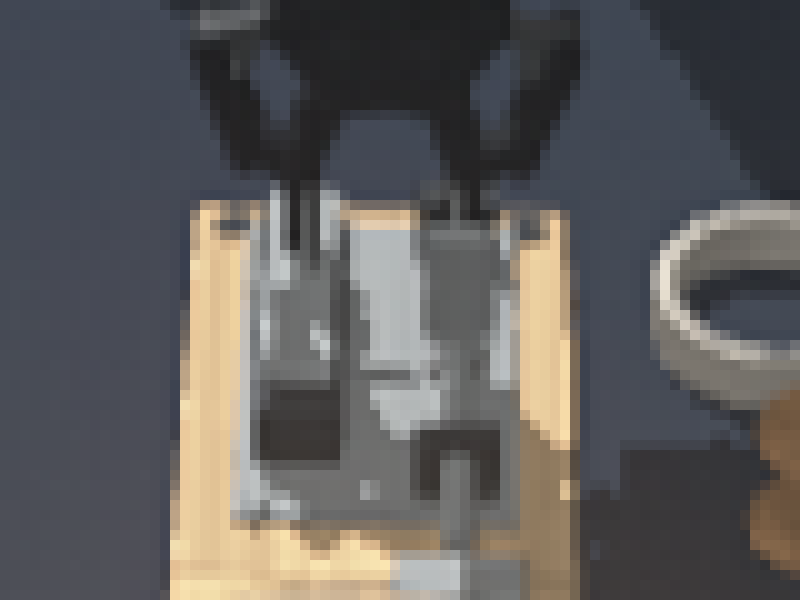

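The bar's cloud height dropped to about 58 mm and the force rose like the spring's, so the finger is on the catch. Next I press to about 8 mm.

```bash
python3 -m crank '[{"gripper":0.5,"linear":[0,0,0.003],"angular":[0,0,0]},{"gripper":0.5,"linear":[0,0,0.005],"angular":[0,0,0]},{"gripper":0.5,"linear":[0,0,0.005],"angular":[0,0,0]},{"gripper":0.5,"linear":[0,0,0.005],"angular":[0,0,0]}]'; python3 st.py|head -1
```

```text
time: 6.9
position: [0.5106, 0.0096, 0.0298]
eef_rot: [3.113, -0.425, 0.001]
force: [-1.0, 0.1, 5.9]
gripper_width: 0.503
grip_force: 3.1
t 6.9 jig pos mm [-18.5   0.7  29.8] force jig [-0.9 -0.2  5.9] moment jig [-0.2   0.18  0.  ] w 0.503
```

```bash
python3 -m crank '[{"gripper":0.5,"linear":[0.004,0,0.0005],"angular":[0,0,0]},{"gripper":0.5,"linear":[0.008,0,0.0005],"angular":[0,0,0]},{"gripper":0.5,"linear":[0.012,0,0.0005],"angular":[0,0,0]},{"gripper":0.5,"linear":[0.016,0,0.0005],"angular":[0,0,0]},{"gripper":0.5,"linear":[0.016,0,0.0005],"angular":[0,0,0]}]'; python3 st.py|head -1
```

```text
time: 7.52
position: [0.5212, 0.0066, 0.0283]
eef_rot: [-3.112, 0.425, 0.016]
force: [-11.5, 1.8, 13.2]
gripper_width: 0.499
grip_force: 6.9
t 7.525 jig pos mm [-7.6  0.6 28.3] force jig [-11.6  -1.3  13.2] moment jig [-0.29  1.76 -0.24] w 0.499
```

```bash
cat > lug.py <<'E'
from h import *
a=np.deg2rad(-15.5); J=np.array([[np.cos(a),-np.sin(a),0],[np.sin(a),np.cos(a),0],[0,0,1]])
f=lambda s:(cloud(s)-[.5283,.004,0])@J*1000
def rep(P):
    x,y,z=np.moveaxis(P,-1,0)
    m=(x>-5)&(x<60)&(abs(y-28)<12)&(z>60)&(z<88); b=(x>15)&(x<40)&(abs(y+28)<9)&(z>45)&(z<75)
    print("lug front-side x",m.sum(),np.median(x[m]),np.percentile(x[m],[10,90]),"bar z",z[b].mean())
rep(f(np.load("scene0.npz"))); s=camera("scene"); rep(f(s)); np.savez("scene4.npz",**s)
im=s["image"][165:225,230:310]; cv2.imwrite("pics/s6.png",cv2.resize(im[:,:,::-1],(800,600),interpolation=cv2.INTER_NEAREST))
E
python3 lug.py; python3 st.py
```

```text
lug front-side x 41 8.75316402759118 [ 5.25148732 11.80873511] bar z 63.024432772667
lug front-side x 44 12.792259980205175 [ 8.75607678 15.04410513] bar z 54.0317072682552
t 7.575 jig pos mm [-7.6  0.6 28.3] force jig [-9.9 -0.5 13.3] moment jig [-0.3   1.68 -0.17] w 0.503
tool axes in jig:
 [[ 1.    -0.001 -0.01 ]
 [-0.001 -1.    -0.001]
 [-0.01   0.001 -1.   ]]
```

View pics/s6.png

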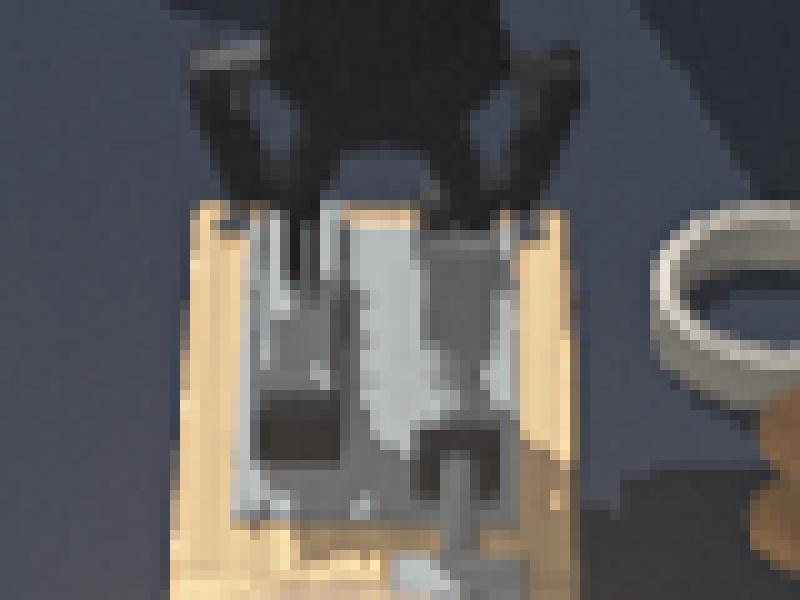

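The catch is at its stop (54 mm) and the lug has advanced about 4 mm. The arm yields, so I go on and ease the overpress by 1 mm.

```bash
python3 -m crank '[{"gripper":0.5,"linear":[0.004,0,-0.0007],"angular":[0,0,0]},{"gripper":0.5,"linear":[0.008,0,-0.001],"angular":[0,0,0]},{"gripper":0.5,"linear":[0.012,0,-0.001],"angular":[0,0,0]},{"gripper":0.5,"linear":[0.012,0,-0.001],"angular":[0,0,0]}]'; python3 st.py; python3 lug.py
```

```text
time: 8.07
position: [0.5335, 0.0031, 0.0286]
eef_rot: [-3.112, 0.425, 0.013]
force: [-5.2, 1.6, 5.3]
gripper_width: 0.5
grip_force: 4.1
t 8.075 jig pos mm [ 5.3  0.5 28.6] force jig [-5.5  0.2  5.3] moment jig [-0.23  1.07 -0.13] w 0.5
tool axes in jig:
 [[ 1.    -0.001 -0.008]
 [-0.001 -1.    -0.001]
 [-0.008  0.001 -1.   ]]
lug front-side x 41 8.75316402759118 [ 5.25148732 11.80873511] bar z 63.024432772667
lug front-side x 46 24.806851120896035 [21.75642739 28.43631217] bar z 56.13216123365652
```

```bash
python3 -m crank '[{"gripper":0.5,"linear":[0.004,0,0.0005],"angular":[0,0,0]},{"gripper":0.5,"linear":[0.008,0,0.0005],"angular":[0,0,0]},{"gripper":0.5,"linear":[0.012,0,0.0005],"angular":[0,0,0]},{"gripper":0.5,"linear":[0.014,0,0.0005],"angular":[0,0,0]},{"gripper":0.5,"linear":[0.014,0,0.0005],"angular":[0,0,0]}]'; python3 st.py|head -1; python3 lug.py
```

```text
time: 8.75
position: [0.5474, -0.0008, 0.0285]
eef_rot: [-3.112, 0.425, 0.012]
force: [-6.0, 0.8, 6.8]
gripper_width: 0.498
grip_force: 4.1
t 8.75 jig pos mm [19.7  0.4 28.5] force jig [-6.  -0.8  6.8] moment jig [-0.26  1.12 -0.1 ] w 0.498
lug front-side x 41 8.75316402759118 [ 5.25148732 11.80873511] bar z 63.024432772667
lug front-side x 47 40.04794876969351 [35.95525257 43.20666271] bar z 59.195516138191095
```

```bash
python3 -m crank '[{"gripper":0.5,"linear":[0.002,0,0],"angular":[0,0,0]},{"gripper":0.5,"linear":[0.004,0,0],"angular":[0,0,0]},{"gripper":0.5,"linear":[0.004,0,0],"angular":[0,0,0]}]'; python3 st.py|head -1
python3 -m crank '[{"gripper":0.5,"linear":[0.002,0,0],"angular":[0,0,0]},{"gripper":0.5,"linear":[0.002,0,0],"angular":[0,0,0]},{"gripper":0.5,"linear":[0.002,0,0],"angular":[0,0,0]}]'; python3 st.py|head -1; python3 lug.py
```

```text
time: 9.18
position: [0.5492, -0.0014, 0.0284]
eef_rot: [-3.112, 0.424, 0.019]
force: [-11.9, 2.9, 11.4]
gripper_width: 0.496
grip_force: 7.4
t 9.175 jig pos mm [21.6  0.4 28.4] force jig [-12.2  -0.4  11.4] moment jig [-0.18  1.78  0.09] w 0.496
time: 9.55
position: [0.5491, -0.0013, 0.0284]
eef_rot: [-3.112, 0.423, 0.025]
force: [-16.6, 3.5, 17.1]
gripper_width: 0.497
grip_force: 9.9
t 9.55 jig pos mm [21.5  0.4 28.4] force jig [-17.   -1.1  17.1] moment jig [-0.17  2.44  0.17] w 0.497
lug front-side x 41 8.75316402759118 [ 5.25148732 11.80873511] bar z 63.024432772667
lug front-side x 48 41.36287699848076 [37.37688788 44.91857435] bar z 60.70641976311912
```

```bash
python3 -m crank '[{"gripper":0.5,"linear":[0.001,0,-0.001],"angular":[0,0,0]},{"gripper":0.5,"linear":[0.003,0,-0.001],"angular":[0,0,0]},{"gripper":0.5,"linear":[0.003,0,-0.001],"angular":[0,0,0]},{"gripper":0.5,"linear":[0.003,0,-0.001],"angular":[0,0,0]}]'; python3 st.py; python3 lug.py
```

```text
time: 10.1
position: [0.5489, -0.0013, 0.0284]
eef_rot: [-3.112, 0.421, 0.036]
force: [-21.8, 4.6, 19.4]
gripper_width: 0.499
grip_force: 12.9
t 10.1 jig pos mm [21.3  0.4 28.4] force jig [-22.3  -1.4  19.4] moment jig [-0.1   3.21  0.31] w 0.499
tool axes in jig:
 [[ 1.     0.001 -0.023]
 [ 0.001 -1.    -0.002]
 [-0.023  0.002 -1.   ]]
lug front-side x 41 8.75316402759118 [ 5.25148732 11.80873511] bar z 63.024432772667
lug front-side x 42 41.96465822344638 [38.65965305 44.55209867] bar z 59.25921321348025
```

Pushing harder moves nothing (22 N) and the lug has travelled about 33 mm, so the bolt is home. I ease off the push and then lift.

```bash
python3 -m crank '[{"gripper":0.5,"linear":[-0.005,0,0],"angular":[0,0,0]},{"gripper":0.5,"linear":[-0.012,0,0],"angular":[0,0,0]},{"gripper":0.5,"linear":[-0.014,0,0],"angular":[0,0,0]},{"gripper":0.5,"linear":[-0.014,0,-0.006],"angular":[0,0,0]},{"gripper":0.5,"linear":[-0.014,0,-0.014],"angular":[0,0,0]},{"gripper":0.5,"linear":[-0.014,0,-0.04],"angular":[0,0,0]},{"gripper":0.5,"linear":[-0.014,0,-0.08],"angular":[0,0,0]},{"gripper":0.5,"linear":[-0.014,0,-0.12],"angular":[0,0,0]},{"gripper":0.5,"linear":[-0.014,0,-0.12],"angular":[0,0,0]},{"gripper":0.5,"linear":[-0.014,0,-0.12],"angular":[0,0,0]}]'; python3 st.py|head -1; python3 lug.py; python3 - <<'E'
from h import *
c=camera("top"); print(tip_of("keeper",c)[:1],tip_of("lug_face",c)[:1],tip_of("catch_pad",c)[:1])
E
```

```text
time: 11.4
position: [0.5444, 0.0001, 0.1491]
eef_rot: [-3.113, 0.425, 0.005]
force: [-0.1, 0.6, 0.0]
gripper_width: 0.5
grip_force: 0.0
t 11.4 jig pos mm [ 16.5   0.6 149.1] force jig [-0.2  0.6  0. ] moment jig [0.05 0.06 0.02] w 0.5
lug front-side x 41 8.75316402759118 [ 5.25148732 11.80873511] bar z 63.024432772667
lug front-side x 44 42.08644555558239 [38.64002117 44.4768715 ] bar z 62.12544120769932
[] [{'centre': [0.5676, 0.0255, 0.0715], 'p': 0.37}] [{'centre': [0.5151, -0.0202, 0.0616], 'p': 0.4}]
```

View pics/s6.png

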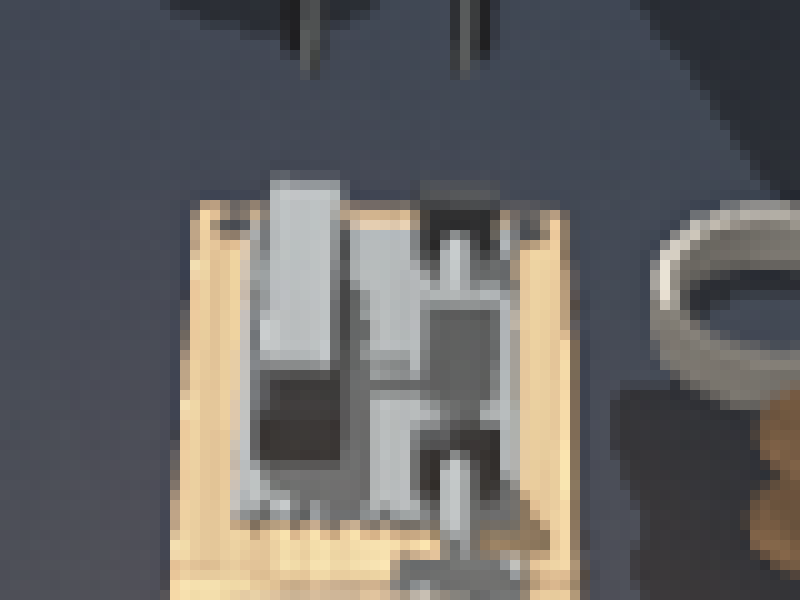

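The picture shows the bolt home (lug at about (462,360)), the catch bar up, the nose at the keeper and the gripper clear. I'll check the bar height and keeper more carefully with the saved clouds, then hand in.

```bash
python3 - <<'E'
from h import *
a=np.deg2rad(-15.5); J=np.array([[np.cos(a),-np.sin(a),0],[np.sin(a),np.cos(a),0],[0,0,1]])
for n in("scene0","scene4"):
    s=np.load(n+".npz"); P=(cloud(s)-[.5283,.004,0])@J*1000; x,y,z=np.moveaxis(P,-1,0)
    b=(x>-45)&(x<38)&(abs(y+28)<9)&(z>48)&(z<75); k=(x>105)&(x<150)&(abs(y-28)<40)&(z>43)&(z<55)
    print(n,b.sum(),z[b].mean(),z[b].std(),"keeper",k.sum(),P[k].mean(0).round(1))
A,B=(np.load(n+".npz")["image"].astype(int) for n in("scene0","scene4"))
d=abs(A-B).sum(2)[225:300,200:335]; print("turntable diff px",(d>90).sum(), d.size)
E
```

```text
scene0 79 63.24379829593903 2.162712098904717 keeper 57 [134.   27.1  48.8]
scene4 78 63.5459585997546 2.09811037318052 keeper 57 [133.6  27.1  48.3]
turntable diff px 1266 10125
```

Both clouds agree: the bar is at 63.5 mm (63.2 mm at the start) and the keeper hasn't moved.

```bash
python3 -c "
from rig import *
print(close_job())"
```

```text
the job is handed in; nothing more can be done
None
```

I handed the job in with the bolt about 33 mm home, the catch sprung back up over it and the keeper unmoved by my measurements; the hand-in gave no verdict.

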